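# Right the toppled varnish bottles and raise the carrier handle

## Task

On the violin maker's bench, two square varnish bottles have toppled onto the sloping ends of the wooden bottle carrier. Stand both upright on the flat floor of the carrier's lane, beside the items already standing there, then swing the carrier's handle fully up over the row and let go. Do not knock over or lift out the standing items, and leave the other things on the bench where they are.

Things in the scene. Friction and masses are not known exactly. Their poses are not given: they have to be found in the camera images.
- carrier: Maple bottle carrier, fixed: an open lane. Origin: centre of its underside, on the bench; x across, y along the lane, z up. Floor 12 mm above the bench, y -140 to +140 mm, 64 mm wide between rails 10 mm thick with tops 30 mm above the bench. At each end an 84 mm wide board slopes up outwards at 27 deg, 75 mm long. Handle pivots on small feet at y = +-246 mm.
- handle (a joint): Angle (rad) of the carrier's U-shaped handle, hinged on an axis along the lane at carrier x = 0, 30 mm above the bench: 0 = level towards carrier +x, 1.571 = fully up over the lane, at its stop. It stays where left (stiff hinge; about 3 N at the grip moves it).
- handle_grip (a point): Middle of the handle's round wooden grip, 16 mm in diameter, 160 mm long, lying parallel to the lane (carrier y). It swings on a 130 mm radius about the handle's hinge line.
- left_bottle_mid (a point): Toppled amber bottle, 0.2 kg: 40 mm square body 68 mm tall, neck, black cap 28 mm in diameter from 80 to 105 mm (top). Point: its centre, on its axis, 52.5 mm above its underside; z from underside to cap, x across the lane. It lies at the lane's +y end, one side flat on the slope, axis 63 deg from vertical, lower edge at the slope's foot, cap outermost and clear of the board.
- right_bottle_mid (a point): Toppled amber bottle, 0.2 kg: 40 mm square body 68 mm tall, neck, black cap 28 mm in diameter from 80 to 105 mm (top). Point: its centre, on its axis, 52.5 mm above its underside; z from underside to cap, x across the lane. It lies at the lane's -y end, one side flat on the slope, axis 63 deg from vertical, lower edge at the slope's foot, cap outermost and clear of the board.
- square_neighbour_mid (a point): Square amber bottle of the same kind as the toppled ones (40 x 40 x 105 mm), upright. One of the three items standing in the lane, in any order, about 52 mm apart. This point is its centre, half-way up; z up.
- tin_neighbour_mid (a point): Plain aluminium tin, 44 mm in diameter, 95 mm tall, upright. One of the three items standing in the lane, in any order, about 52 mm apart. This point is its centre, half-way up; z up.
- jar_neighbour_mid (a point): Clear glass jar with a paper label and a metal cap, 42 mm in diameter, 88 mm tall, upright. One of the three items standing in the lane, in any order, about 52 mm apart. This point is its centre, half-way up; z up.
- knife_mid (a point): Bystander: carving knife lying on the bench, maple handle 115 x 24 x 20 mm, short steel blade beyond it along x. Centre of the handle.
- clamp_block_mid (a point): Bystander: reddish wooden block 30 x 85 x 28 mm with a brass fitting at one end. Centre of the wooden part.
- tin_tray: Bystander: shallow open metal tray 80 x 120 x 22 mm. Origin at the centre of its underside.
Mind the look-alikes: they are no part of the job. Leave any turquoise look-alike of the part that bears left_bottle_mid alone.

How it is judged:
By the outcome, as a careful person would: the job done as asked, in the order asked, and still so for the second after the job is handed in, with the robot touching nothing.
It also fails if it takes over 59 s, if anything falls off the work surface, if the arm or the gripper's body presses on something with over 40 N, if the wrist force passes 120 N, or if a joint passes its speed limit or range.

## Robot

A 6-joint arm with a two-finger parallel gripper is mounted at the origin on the work surface. World frame = base frame: x ahead of the robot, y to its left, z up, the work surface at z = 0. Lengths are in mm, angles in rad, forces in N, time in s.
With the tool pointing down it reaches from about 350 to 775 mm from the base axis. Payload 7.3 kg.
Tool frame: the origin (TCP) lies at the very end of the fingers, on their centre line; the grasp point (between the pads) lies 19 mm behind it; z points along the fingers, y is the line along which they close (so a half turn about z gives the same grasp; the last joint's range is limited). The gripper opens to 92 mm and grips with 3 to 60 N. Pads are 19 mm wide; open, the fingers measure 130 mm over their backs; the gripper's body (75 mm by 190 mm) begins 47 mm behind the grasp point.
Start: joints at [1.18, 0.342, 1.524, -0, 1.275, -0.146], TCP at [127.224, 509.371, 226.741] pointing down, gripper open.
Joint ranges: [-2.53, 2.53], [-0.77, 2.02], [0.04, 2.7], [-1, 4.14], [0.28, 2.66], [-3.11, 3.11]. Speed limits (rad/s): [2.57, 2.57, 3.14, 3.14, 3.14, 3.14].

## Interface

Orientations are given as [roll, pitch, yaw] about the fixed x, y, z axes, in that order (R = Rz(yaw) Ry(pitch) Rx(roll)).
In Python, from plant import bot gives the robot as it stands.
- The arm moves only by the tool jog_arm, never from a script. Its argument "targets" is a list of rows, each an object with "xyz": the shift along the tool's x, y, z as a fraction of full scale, a list of three; "spin": the turn about the tool's z as a fraction of full scale. In form: [{"xyz": [x, y, z], "spin": spin}, ...]. A call has exactly 10 rows; each row shifts and turns the commanded pose from where the row before left it, along the tool's axes as they then stand; what a row does not reach is not made up. Full scale, the value 1, is 80 mm for a shift and 0.1 rad for a turn. A row lasts 1/8 s, in which the tool goes at most 62.5 mm and 10.7 degrees, less where a joint would pass 70% of its speed; a pose out of reach is approached as far as the arm can. A call with a number of a shift or a turn outside -1 to 1 is refused whole. A call with a gripper value outside its range is refused whole. "gripper" is the opening in per cent of the stroke, from 0 (shut) to 100 (fully open), set as the call begins (left out, the last holds). The fingers move at their own pace and stop on an object; the grip force is fixed at half the most. Time passes only in rows, so rows that do not move let the fingers close, or fill a call up. It gives the time, the measured TCP pose, the force, the opening and the grip force at its end, in the units of the state.
- bot.get_obs(): the state, without advancing time (a new reading comes with each control period).
- bot.capture(name): name is "side" or "top" or "wrist"; returns the picture (480x640x3 uint8, blue, green, red); there is no depth.
- bot.get_calibration(name): a dict with "vfov" (degrees; the focal length in pixels is half the picture's height over the tangent of half this angle, whatever the lens; pixels are square), "cx", "cy" (the principal point, pixels), "eye" and "rotation" of the camera in the world. Camera axes: x right, y down, z forward; pixel columns grow to the right and rows downward; lengths in mm; the calibration is good to about 2 mm. A picture is of the moment at which its call begins: read the wrist's pose just before it. get_calibration takes no time and is no camera call; for the wrist camera it gives the pose at the moment of the call.
- bot.close_job(): hands the job in; it is judged then, once.
The state is a dict: "time": time; "joint_positions": joint angles; "dq": joint speeds; "tau": joint torques, N m; "tool_pos": TCP position; "tcp_rot": TCP orientation; "contact_force": force on the tool from outside, world axes, zero at the start; "moment": the same for the moment, N m; "grip_width": finger opening in mm; "finger_force": force on a finger pad.
Only numpy, scipy, OpenCV 4.12 (cv2) and the standard library are available. Lean on these libraries where they do the work, as an engineer would, in place of code of your own. Each camera call takes 0.05 s, during which the arm holds its last target. There are 200 camera calls.

## Working session

There is one attempt and no reset: what is moved stays moved. The work goes in short steps, Python scripts to look and compute and a tool call to move; the robot and the scene stay as the last step left them, time stands still between calls to the robot, and variables do not carry over. Pictures are saved under pics/ and viewed, at most 10 in all, crops included, and the job is handed in when it is done.

Besides the shell and the picture viewer there is one more tool, called as a command line: name --argument value ..., lists and objects as JSON in quotes. jog_arm: Moves the arm, as the interface text tells. Shift numbers are shares of 80 mm and turn numbers shares of 0.1 rad, none past 1 either way. Its arguments: {"type":"object","properties":{"targets":{"type":"array","items":{"type":"object","properties":{"xyz":{"type":"array","items":{"type":"number"}},"spin":{"type":"number"}}}},"gripper":{"type":"number"}},"required":["targets"]}

```bash
ls; mkdir -p pics; python3 - <<'E'
from plant import bot
import cv2,numpy as np
o=bot.get_obs();print(o)
for n in("side","top","wrist"):
    print(n,bot.get_calibration(n)); cv2.imwrite(f"pics/{n}0.png",bot.capture(n))
E
```

```text
pics
{'time': 0.0, 'joint_positions': array([ 1.18001238e+00,  3.42715297e-01,  1.52502228e+00, -8.50440908e-06,
        1.27540212e+00, -1.46012651e-01]), 'dq': array([-0.00048031, -0.00042255, -0.00011112, -0.00068295, -0.00175645,
       -0.00102857]), 'tau': array([ 2.53778446e-03, -4.31245172e+01, -2.44224000e+01,  7.18813855e-02,
        5.58131863e-02, -9.41872986e-05]), 'tool_pos': array([127.05453014, 508.96976456, 226.04698577]), 'tcp_rot': array([-3.14006089e+00, -2.17040569e-04,  2.89682367e+00]), 'contact_force': array([ 0.00119903, -0.32762555,  0.22587946]), 'moment': array([ 0.04018161, -0.02912785, -0.02033462]), 'finger_force': 0.0, 'grip_width': 91.7355235893362}
side {'vfov': 50.1919585155848, 'cx': 319.12540146789155, 'cy': 240.18182528143973, 'eye': array([ 351.25275473, -720.18628863,  885.40270018]), 'rotation': array([-2.41778349, -0.01778306, -0.27556323])}
top {'vfov': 42.124232432646785, 'cx': 320.75155450892424, 'cy': 237.9499516651376, 'eye': array([ 266.81786695,  -49.18246785, 1402.49660936]), 'rotation': array([-2.94019620e+00,  3.28664455e-04, -1.60555191e+00])}
wrist {'vfov': 58.72035873422264, 'cx': 318.3632894700434, 'cy': 238.67370375650705, 'eye': array([ 47.74510005, 529.82010284, 384.17265743]), 'rotation': array([2.83446246e+00, 6.10536345e-04, 1.32577300e+00])}
```

View pics/top0.png

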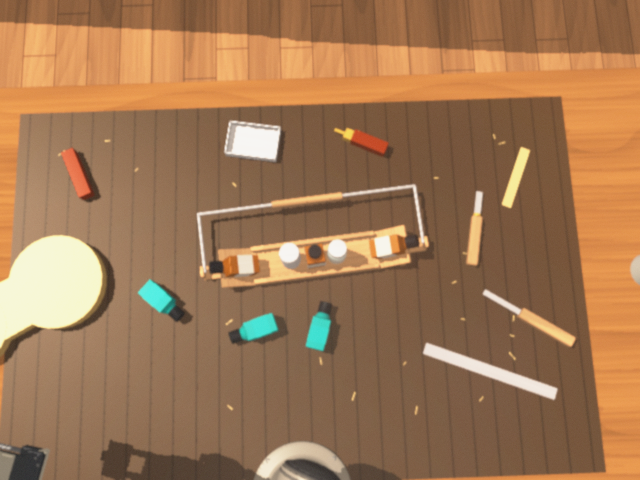

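View pics/side0.png

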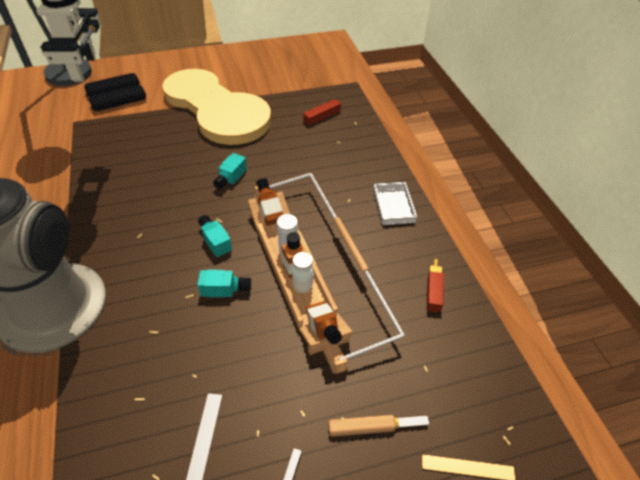

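Candidates for the two bottles, by top-view pixel:
- **Amber, on the carrier ends:** (240,266) is left at +y, and (388,246) is right at -y. These are the targets.
- **Amber, upright:** (315,254) is the square neighbour.
- **Turquoise look-alikes on the bench:** (160,298), (258,328) and (319,330). I leave these alone.

In the side view, the left bottle is at (270,205), the right at (322,320), and the handle grip at (350,245).

```bash
cat > h.py <<'E'
import numpy as np,cv2
from scipy.spatial.transform import Rotation as Rt
from plant import bot
def cam(n):
    c=bot.get_calibration(n); f=240/np.tan(np.radians(c["vfov"])/2)
    return np.array(c["eye"]),Rt.from_euler("xyz",c["rotation"]).as_matrix(),f,c["cx"],c["cy"]
def ray(c,p):
    e,R,f,cx,cy=c; d=R@np.array([(p[0]-cx)/f,(p[1]-cy)/f,1]); return e,d/np.linalg.norm(d)
def onz(c,p,z):
    e,d=ray(c,p); return e+d*(z-e[2])/d[2]
def tri(c1,p1,c2,p2):
    e1,d1=ray(c1,p1);e2,d2=ray(c2,p2)
    s=np.linalg.lstsq(np.c_[d1,-d2],e2-e1,rcond=None)[0]
    a,b=e1+s[0]*d1,e2+s[1]*d2
    return (a+b)/2,np.linalg.norm(a-b)
def proj(c,X):
    e,R,f,cx,cy=c; v=R.T@(np.array(X)-e); return np.array([cx+f*v[0]/v[2],cy+f*v[1]/v[2]])
def blobs(m,amin=15):
    n,_,s,c=cv2.connectedComponentsWithStats(m.astype(np.uint8)); return [(c[i].round(1).tolist(),s[i].tolist()) for i in range(1,n) if s[i][4]>=amin]
E
python3 - <<'E'
from h import *
for n,(x0,y0,x1,y1) in dict(top=(190,175,440,300),side=(235,165,420,385)).items():
    I=cv2.imread(f"pics/{n}0.png")[y0:y1,x0:x1].astype(int); B,G,R=I[...,0],I[...,1],I[...,2]
    V=I.max(2)
    for k,m in dict(black=V<36,white=(I.min(2)>165)).items():
        print(n,k,[([round(c[0]+x0,1),round(c[1]+y0,1)],s[2:]) for c,s in blobs(m)])
T=cv2.resize(cv2.imread("pics/top0.png")[180:290,190:440],None,fx=3.2,fy=3.2,interpolation=2)[:, :800]
S=cv2.rotate(cv2.imread("pics/side0.png")[165:385,240:410],cv2.ROTATE_90_CLOCKWISE)
S=cv2.resize(S,None,fx=1.4,fy=1.4); S=cv2.copyMakeBorder(S,0,0,0,800-S.shape[1],0)
cv2.imwrite("pics/c1.png",np.vstack([T,S])[:600])
E
```

```text
top black []
top white [([396.6, 201.3], [82, 58, 332]), ([219.4, 223.6], [75, 69, 346]), ([382.7, 245.6], [18, 22, 295]), ([336.6, 248.6], [20, 21, 303]), ([288.4, 252.4], [22, 20, 340]), ([245.0, 263.7], [15, 19, 261])]
side black [([262.0, 183.4], [11, 10, 69]), ([292.9, 244.1], [11, 9, 67]), ([244.0, 285.1], [12, 13, 133]), ([332.2, 334.3], [16, 17, 188])]
side white [([323.0, 195.9], [28, 43, 79]), ([394.2, 204.6], [41, 35, 853]), ([271.2, 205.6], [20, 16, 227]), ([286.7, 221.3], [20, 16, 247]), ([302.5, 259.4], [20, 16, 249]), ([378.3, 324.1], [64, 89, 330]), ([319.4, 310.0], [23, 13, 184])]
```

View pics/c1.png

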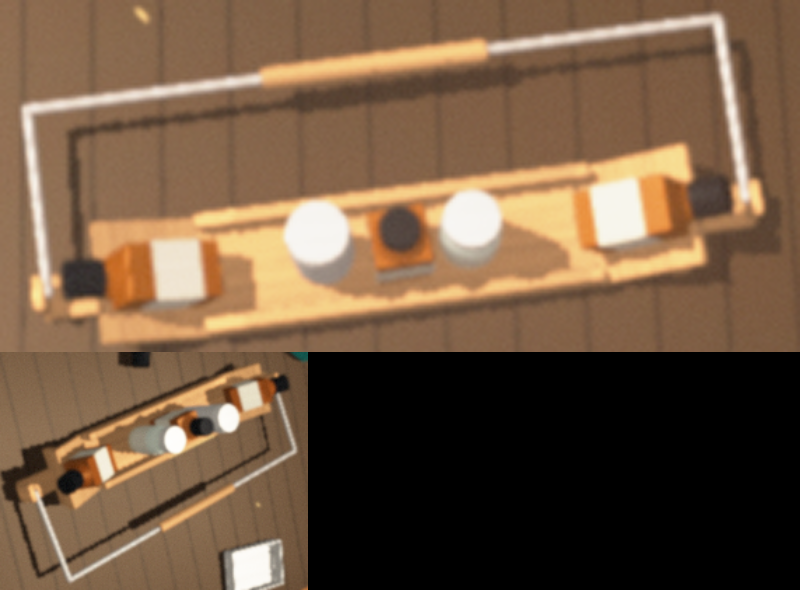

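The crop confirms the choice: the amber bottles lie on both ends with their caps outward, the tin, square bottle and jar stand in the row between, and the handle is level on the far side. Top caps are at (216,267) and (412,241), and the grip middle is at (307,200).

```bash
python3 - <<'E'
from h import *
t,s=cam("top"),cam("side")
P={}
for k,a,b in [("L",(215.9,266.9),(262,183.4)),("R",(411.9,240.9),(332.2,334.3)),("mid",(315.3,251.6),(292.9,244.1)),("grip",(307,199.7),(350.7,243)),("whiteA",(288.4,252.4),(286.7,221.3)),("whiteB",(336.6,248.6),(302.5,259.4))]:
    X,g=tri(t,a,s,b);P[k]=X;print(k,X.round(1),round(g,1))
L,R=P["L"],P["R"];d=(L-R);yaw=np.arctan2(-d[0],d[1]);C=(L+R)/2
print("len",np.linalg.norm(d),"yaw",yaw,"C",C)
Rm=np.array([[np.cos(yaw),-np.sin(yaw)],[np.sin(yaw),np.cos(yaw)]])
for k in P: print(k,(Rm.T@(P[k]-C)[:2]).round(1),P[k][2].round(1))
# top-view checks: rail corners & foot edges (crop px)
for n,p,z in [("far rail L",(196,219),30),("far rail R",(590,168),30),("near rail L",(207,326),30),("near rail R",(606,275),30),("footL",(38,290),30),("footR",(752,196),30)]:
    X=onz(t,np.array(p)/3.2+[190,180],z);print(n,X.round(1),(Rm.T@(X-C)[:2]).round(1))
E
```

```text
L [480.6 169.7  75.2] 2.6
R [ 523.9 -256.7   68.5] 3.2
mid [502.8 -45.4  92. ] 4.1
grip [634.1 -30.4  39.4] 0.2
whiteA [502.5  11.7 101.5] 1.8
whiteB [509.4 -91.1  93.4] 0.2
len 428.6076059615036 yaw 0.10119143067937741 C [502.2429118  -43.51918286  71.87263798]
L [  0.  214.3] 75.2
R [  -0.  -214.3] 68.5
mid [ 0.4 -1.9] 92.0
grip [132.5  -0.3] 39.4
whiteA [ 5.9 54.9] 101.5
whiteB [  2.3 -48. ] 93.4
far rail L [528.3  98.   30. ] [ 40.3 138.1]
far rail R [ 555.2 -179.6   30. ] [  38.9 -140.7]
near rail L [452.7  91.3  30. ] [-35.7 139.1]
near rail R [ 478.7 -186.7   30. ] [ -37.8 -140.1]
footL [482.  208.3  30. ] [  5.3 252.6]
footR [ 531.2 -292.1   30. ] [   3.7 -250.3]
```

```bash
cat >> h.py <<'E'
C0=np.array([503.5,-43.4]);YA=0.098
EX=np.array([np.cos(YA),np.sin(YA)]);EY=np.array([-np.sin(YA),np.cos(YA)])
def w(x,y): return C0+x*EX+y*EY
def here():
    o=bot.get_obs();d=o["tool_pos"][:2]-C0
    print("t",round(o["time"],2),"carrier xyz",(d@EX).round(1),(d@EY).round(1),o["tool_pos"][2].round(1),"yaw",o["tcp_rot"][2].round(3),"w",round(o["grip_width"],1),"F",round(o["finger_force"],1),o["contact_force"].round(1))
E
python3 - <<'E'
from h import *
o=bot.get_obs();p=o["tool_pos"];yaw=o["tcp_rot"][2]
tgt=np.r_[w(-1,217),150]; n=13; ds=(yaw-(YA+np.pi/2))/n; print(ds/.1)
d=(tgt-p)/n
for i in range(n):
    y=yaw-ds*i; tx=np.array([np.cos(y),np.sin(y)]);ty=np.array([np.sin(y),-np.cos(y)])
    print([round(float(v),2) for v in(d[:2]@tx/80,d[:2]@ty/80,-d[2]/80)])
E
```

```text
0.9446208939893925
[-0.41, -0.23, 0.07]
[-0.43, -0.19, 0.07]
[-0.45, -0.15, 0.07]
[-0.46, -0.11, 0.07]
[-0.47, -0.06, 0.07]
[-0.47, -0.02, 0.07]
[-0.47, 0.02, 0.07]
[-0.46, 0.07, 0.07]
[-0.46, 0.11, 0.07]
[-0.44, 0.15, 0.07]
[-0.43, 0.2, 0.07]
[-0.41, 0.24, 0.07]
[-0.38, 0.27, 0.07]
```

jog_arm --targets '[{"xyz": [-0.41,-0.23,0.07],"spin": 0.94},{"xyz": [-0.43,-0.19,0.07],"spin": 0.94},{"xyz": [-0.45,-0.15,0.07],"spin": 0.94},{"xyz": [-0.46,-0.11,0.07],"spin": 0.94},{"xyz": [-0.47,-0.06,0.07],"spin": 0.94},{"xyz": [-0.47,-0.02,0.07],"spin": 0.94},{"xyz": [-0.47,0.02,0.07],"spin": 0.94},{"xyz": [-0.46,0.07,0.07],"spin": 0.94},{"xyz": [-0.46,0.11,0.07],"spin": 0.94},{"xyz": [-0.44,0.15,0.07],"spin": 0.94}]' --gripper 55

```text
time: 1.4
tool_pos: [401.5, 249.7, 170.4]
tcp_rot: [-3.141, -0.0, 1.954]
contact_force: [-0.3, 0.6, -1.1]
grip_width: 50.2
finger_force: 0.0
```

jog_arm --targets '[{"xyz": [-0.43,0.2,0.07],"spin": 0.95},{"xyz": [-0.41,0.24,0.07],"spin": 0.95},{"xyz": [-0.38,0.27,0.07],"spin": 0.95},{"xyz": [0,0,0],"spin": 0},{"xyz": [0,0,0],"spin": 0},{"xyz": [0,0,0],"spin": 0},{"xyz": [0,0,0],"spin": 0},{"xyz": [0,0,0],"spin": 0},{"xyz": [0,0,0],"spin": 0},{"xyz": [0,0,0],"spin": 0}]'

```text
time: 2.65
tool_pos: [483.4, 173.4, 154.0]
tcp_rot: [3.142, -0.0, 1.672]
contact_force: [-0.8, 0.1, -0.5]
grip_width: 50.8
finger_force: 0.0
```

```bash
python3 - <<'E'
from h import *
here(); c=cam("wrist");cv2.imwrite("pics/w1.png",bot.capture("wrist"))
for y in(80,92.5,105):
    print(y,proj(c,np.r_[w(0,140+y*.891-9.1),12+y*.454+17.8]).round(0))
E
```

```text
t 2.65 carrier xyz 1.2 217.8 154.0 yaw 1.672 w 50.8 F 0.0 [-0.8  0.1 -0.5]
80 [316. 270.]
92.5 [316. 257.]
105 [316. 242.]
```

View pics/w1.png

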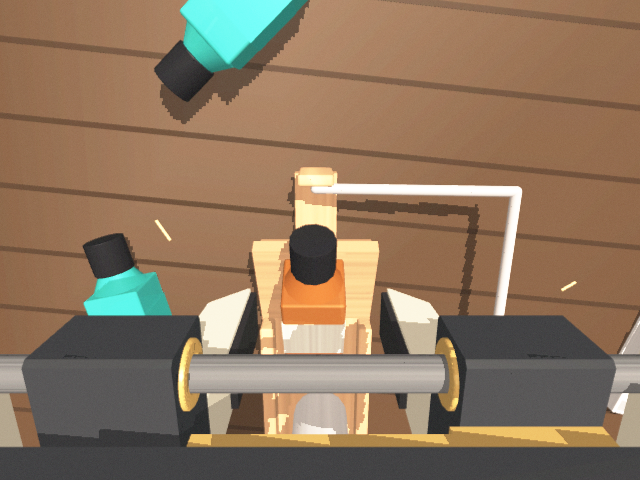

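The wrist view shows the left cap's top face centred at about (314,240) and its base at about (315,275). The prediction was (316,242) and (316,270), so position and height agree. I descend next and try a light grip.

jog_arm --targets '[{"xyz": [0.02,-0.02,0.3],"spin": 0.03},{"xyz": [0,0,0.3],"spin": 0},{"xyz": [0,0,0.3],"spin": 0},{"xyz": [0,0,0.3],"spin": 0},{"xyz": [0,0,0],"spin": 0},{"xyz": [0,0,0],"spin": 0},{"xyz": [0,0,0],"spin": 0},{"xyz": [0,0,0],"spin": 0},{"xyz": [0,0,0],"spin": 0},{"xyz": [0,0,0],"spin": 0}]' --gripper 32

```text
time: 3.95
tool_pos: [481.8, 174.8, 58.1]
tcp_rot: [3.141, -0.0, 1.669]
contact_force: [0.5, 0.7, 0.5]
grip_width: 29.2
finger_force: 0.0
```

jog_arm --targets '[{"xyz": [0,0,0],"spin": 0},{"xyz": [0,0,0],"spin": 0},{"xyz": [0,0,0],"spin": 0},{"xyz": [0,0,0],"spin": 0},{"xyz": [0,0,0],"spin": 0},{"xyz": [0,0,0],"spin": 0},{"xyz": [0,0,0],"spin": 0},{"xyz": [0,0,0],"spin": 0},{"xyz": [0,0,0],"spin": 0},{"xyz": [0,0,0],"spin": 0}]' --gripper 29

```text
time: 5.2
tool_pos: [481.7, 174.8, 58.0]
tcp_rot: [3.142, -0.0, 1.669]
contact_force: [-0.7, 1.2, 2.8]
grip_width: 27.0
finger_force: 30.0
```

```bash
python3 -c "
from h import *
here()"
```

```text
t 5.2 carrier xyz -0.4 219.3 58.0 yaw 1.669 w 27.0 F 30.0 [-0.7  1.2  2.8]
```

jog_arm --targets '[{"xyz": [-0.07,0,-0.08],"spin": 0},{"xyz": [-0.08,0,-0.08],"spin": 0},{"xyz": [-0.09,0,-0.07],"spin": 0},{"xyz": [-0.09,0,-0.06],"spin": 0},{"xyz": [0,0,0],"spin": 0},{"xyz": [0,0,0],"spin": 0},{"xyz": [0,0,0],"spin": 0},{"xyz": [0,0,0],"spin": 0},{"xyz": [0,0,0],"spin": 0},{"xyz": [0,0,0],"spin": 0}]'

```text
time: 6.45
tool_pos: [484.2, 148.6, 81.1]
tcp_rot: [-3.142, -0.0, 1.669]
contact_force: [-0.1, -0.1, -3.0]
grip_width: 27.3
finger_force: 30.0
```

```bash
python3 - <<'E'
from h import *
here(); a=bot.capture("wrist");b=bot.capture("side")
cv2.imwrite("pics/w2.png",np.hstack([cv2.resize(a[150:450,200:450],(400,480)),cv2.resize(b[150:300,210:335],(400,480),interpolation=2)]))
E
```

```text
t 6.45 carrier xyz -0.4 193.0 81.1 yaw 1.669 w 27.3 F 30.0 [-0.1 -0.1 -3. ]
```

View pics/w2.png

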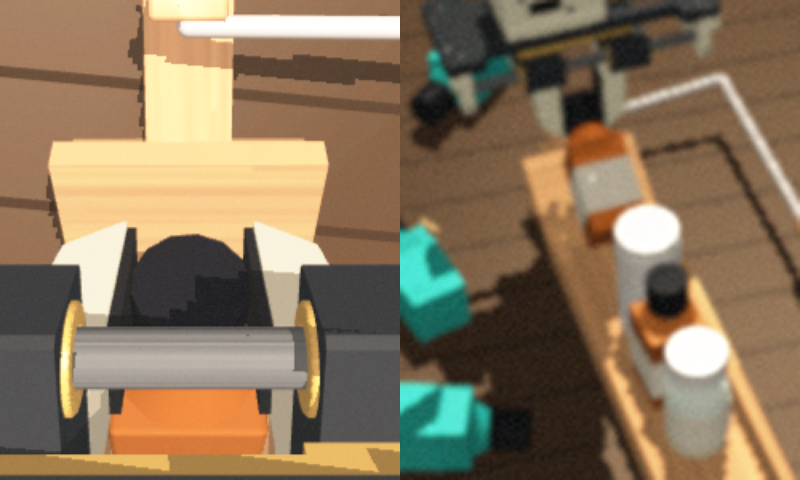

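The side view shows the left bottle hanging from the fingers. Its inner lower edge middle is near crop (612,228), which is full-frame (276,221). I check the tilt from that point.

```bash
python3 - <<'E'
from h import *
s=cam("side")
for p in [(612,228),(612,200),(588,242),(640,216),(575,180)]:
    q=((p[0]-400)/3.2+210,p[1]/3.2+150); e,d=ray(s,q)
    for X in(0,-20,20):
        k=(X-(e[:2]-C0)@EX)/(d[:2]@EX); P=e+k*d; print(p,X,((P[:2]-C0)@EY).round(1),P[2].round(1))
for nm,y,z in[("rigid",95.7,70.7),("rot",110.7,39)]:
    for X in(-20,20): print(nm,X,((proj(s,np.r_[w(X,y),z])-[210,150])*3.2+[400,0]).round(0))
E
```

```text
(612, 228) 0 124.0 34.8
(612, 228) -20 52.1 112.9
(612, 228) 20 195.9 -43.3
(612, 200) 0 119.3 67.8
(612, 200) -20 47.8 142.9
(612, 200) 20 190.7 -7.3
(588, 242) 0 196.2 -52.1
(588, 242) -20 117.7 34.0
(588, 242) 20 274.7 -138.3
(640, 216) 0 54.4 114.7
(640, 216) -20 -11.1 185.5
(640, 216) 20 119.9 43.9
(575, 180) 0 220.7 -6.9
(575, 180) -20 139.9 75.1
(575, 180) 20 301.5 -88.9
rigid -20 [595. 227.]
rigid 20 [650. 213.]
rot -20 [591. 244.]
rot 20 [644. 230.]
```

jog_arm --targets '[{"xyz": [-0.12,0,-0.06],"spin": 0},{"xyz": [-0.12,0,-0.05],"spin": 0},{"xyz": [-0.13,0,-0.04],"spin": 0},{"xyz": [-0.13,0,-0.02],"spin": 0},{"xyz": [-0.13,0,-0.01],"spin": 0},{"xyz": [-0.14,0,0],"spin": 0},{"xyz": [-0.14,0,0.02],"spin": 0},{"xyz": [0,0,0],"spin": 0},{"xyz": [0,0,0],"spin": 0},{"xyz": [0,0,0],"spin": 0}]'

```text
time: 7.8
tool_pos: [491.2, 76.1, 93.7]
tcp_rot: [-3.141, 0.0, 1.669]
contact_force: [-0.6, 0.6, -1.0]
grip_width: 27.0
finger_force: 30.0
```

```bash
python3 - <<'E'
from h import *
here(); a=bot.capture("wrist");b=bot.capture("side")
cv2.imwrite("pics/w3.png",np.hstack([cv2.resize(a[150:450,200:450],(400,480)),cv2.resize(b[150:300,210:335],(400,480),interpolation=2)]))
s=cam("side")
for z in(12,117): print([((proj(s,np.r_[w(X,y),z])-[210,150])*3.2+[400,0]).round(0) for X,y in((-20,100),(20,100),(-20,140),(0,120))])
E
```

```text
t 7.8 carrier xyz -0.5 120.2 93.7 yaw 1.669 w 27.0 F 30.0 [-0.6  0.6 -1. ]
[array([597., 280.]), array([650., 266.]), array([580., 242.]), array([615., 253.])]
[array([589., 175.]), array([646., 160.]), array([571., 136.]), array([608., 148.])]
```

View pics/w3.png

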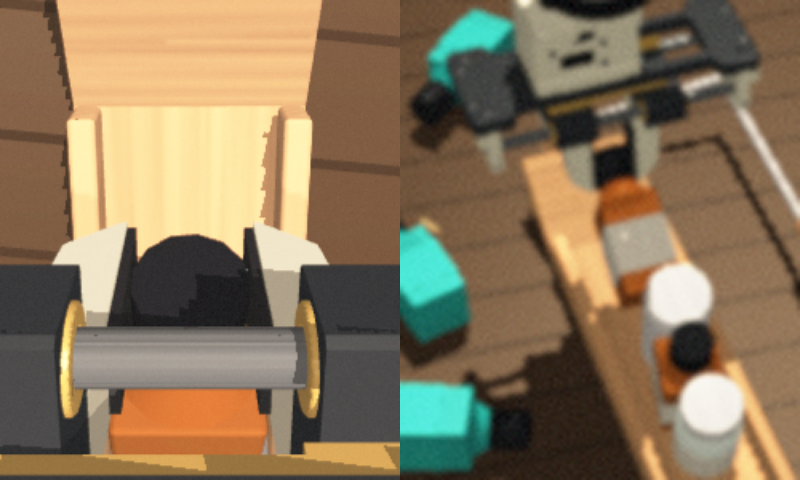

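The wrist view is unchanged between the two pictures, so the bottle stays rigid in the grip. In the side view the row has slid inward, with the tin top now at about (297,242) full-frame, and everything still stands. I measure the row and tilt before undoing this.

```bash
python3 - <<'E'
from h import *
t,s=cam("top"),cam("side")
T=bot.capture("top");S=bot.capture("side")
def wh(I,x0,y0,x1,y1):
    return [([round(c[0]+x0,1),round(c[1]+y0,1)],q[2:]) for c,q in blobs(I[y0:y1,x0:x1].min(2)>165)]
print(wh(T,270,225,420,290)); print(wh(S,260,190,345,330))
for n,p,z in[("tin",(297.5,241.6),107),("jar",(306.9,275),100)]:
    X=onz(s,p,z);d=X[:2]-C0;print(n,(d@EX).round(1),(d@EY).round(1))
cv2.imwrite("pics/s3.png",np.hstack([cv2.resize(S[190:300,250:350],(400,440),interpolation=2),cv2.resize(T[190:300,220:320],(400,440),interpolation=2)]))
E
```

```text
[([382.7, 245.5], [18, 22, 294]), ([314.7, 248.5], [24, 20, 368]), ([354.7, 248.6], [22, 20, 324])]
[([327.4, 203.5], [17, 28, 64]), ([296.8, 241.6], [19, 20, 302]), ([307.2, 275.9], [21, 19, 308]), ([319.6, 310.0], [24, 13, 198])]
tin 3.9 -11.3
jar -6.2 -92.5
```

View pics/s3.png

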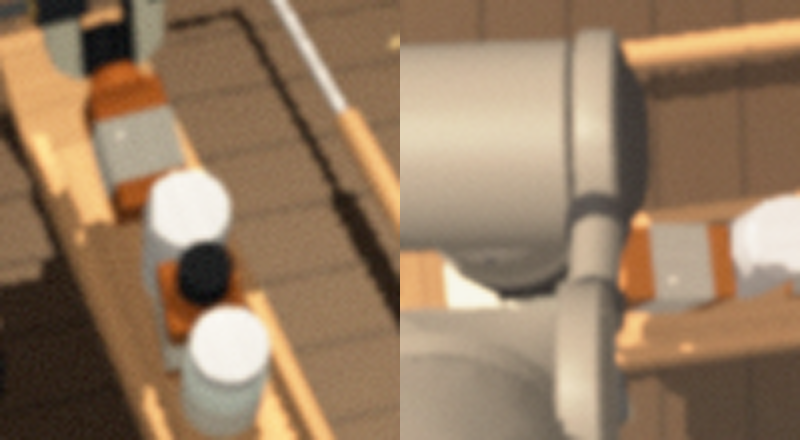

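The tin has moved about 55 mm inward and the jar about 38 mm, and all three items stay upright. That matches a bottle still tilted at 27°, so the pads hold it rigid. I put it back on the slope along the same path. Then I will right it by pushing the outer cap rim with closed fingers along an arc about its lower edge.

jog_arm --targets '[{"xyz": [0.14,0,-0.02],"spin": 0},{"xyz": [0.14,0,0],"spin": 0},{"xyz": [0.13,0,0.01],"spin": 0},{"xyz": [0.13,0,0.02],"spin": 0},{"xyz": [0.13,0,0.04],"spin": 0},{"xyz": [0.12,0,0.05],"spin": 0},{"xyz": [0.12,0,0.06],"spin": 0},{"xyz": [0.09,0,0.06],"spin": 0},{"xyz": [0.09,0,0.07],"spin": 0},{"xyz": [0.08,0,0.08],"spin": 0}]'

```text
time: 9.25
tool_pos: [482.2, 169.6, 63.9]
tcp_rot: [3.142, -0.0, 1.669]
contact_force: [-0.9, 0.5, -1.9]
grip_width: 27.3
finger_force: 30.0
```

jog_arm --targets '[{"xyz": [0.07,0,0.06],"spin": 0},{"xyz": [0,0,0],"spin": 0},{"xyz": [0,0,0],"spin": 0},{"xyz": [0,0,0],"spin": 0},{"xyz": [0,0,0],"spin": 0},{"xyz": [0,0,0],"spin": 0},{"xyz": [0,0,0],"spin": 0},{"xyz": [0,0,0],"spin": 0},{"xyz": [0,0,0],"spin": 0},{"xyz": [0,0,0],"spin": 0}]'

```text
time: 10.5
tool_pos: [481.7, 174.8, 59.5]
tcp_rot: [3.141, -0.0, 1.669]
contact_force: [0.1, 0.2, -1.8]
grip_width: 27.3
finger_force: 30.0
```

```bash
python3 -c "
from h import *
here()"
```

```text
t 10.5 carrier xyz -0.3 219.3 59.5 yaw 1.669 w 27.3 F 30.0 [ 0.1  0.2 -1.8]
```

jog_arm --targets '[{"xyz": [0,0,0],"spin": 0},{"xyz": [0,0,0],"spin": 0},{"xyz": [0,0,0],"spin": 0},{"xyz": [0,0,0],"spin": 0},{"xyz": [0.1,0,0.02],"spin": 0},{"xyz": [0.1,0,0.02],"spin": 0},{"xyz": [0.1,0,0.02],"spin": 0},{"xyz": [0.1,0,0.02],"spin": 0},{"xyz": [0,0,0],"spin": 0},{"xyz": [0,0,0],"spin": 0}]' --gripper 50

```text
time: 11.75
tool_pos: [478.5, 206.7, 53.1]
tcp_rot: [-3.142, 0.0, 1.669]
contact_force: [0.1, -0.5, -0.7]
grip_width: 45.8
finger_force: 0.0
```

jog_arm --targets '[{"xyz": [0,0,0],"spin": 0},{"xyz": [0,0,0],"spin": 0},{"xyz": [0,0,0],"spin": 0},{"xyz": [0,0,0],"spin": 0},{"xyz": [0,0,0],"spin": 0},{"xyz": [0,0,0],"spin": 0},{"xyz": [-0.04,0,0],"spin": 0},{"xyz": [-0.04,0,0],"spin": 0},{"xyz": [-0.03,0,0],"spin": 0},{"xyz": [0,0,0],"spin": 0}]' --gripper 0

```text
time: 13.0
tool_pos: [479.5, 197.7, 53.1]
tcp_rot: [3.142, -0.0, 1.668]
contact_force: [-0.2, 0.4, 0.5]
grip_width: 0.3
finger_force: 0.0
```

```bash
python3 - <<'E'
from h import *
here();c=cam("wrist");a=bot.capture("wrist")
cv2.imwrite("pics/w4.png",a)
m=(a.max(2)<40);print([b for b in blobs(m,150)])
for v in((105,20),(105,6),(80,20)):
  e=np.radians(27);print(v,proj(c,np.r_[w(0,140+v[0]*np.cos(e)-v[1]*np.sin(e)),12+v[0]*np.sin(e)+v[1]*np.cos(e)]).round(0))
E
```

```text
t 13.0 carrier xyz -0.3 242.3 53.1 yaw 1.668 w 0.3 F 0.0 [-0.2  0.4  0.5]
[([139.7, 139.6], [114, 117, 53, 42, 571]), ([317.4, 419.6], [311, 409, 15, 25, 293])]
(105, 20) [318. 389.]
(105, 6) [318. 355.]
(80, 20) [318. 417.]
```

View pics/w4.png

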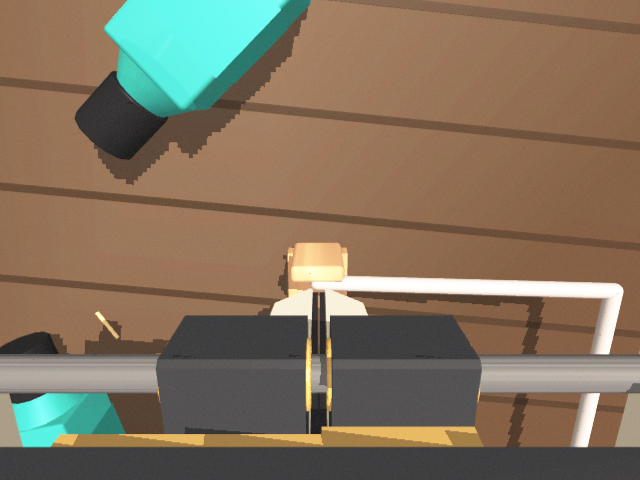

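The view shows the shut fingers (317,330) beyond the cap, clear of the foot at (318,262) and the handle arm. The bottle is hidden under the gripper. Next comes the push arc, in halves.

jog_arm --targets '[{"xyz": [-0.05,0,0],"spin": 0},{"xyz": [-0.06,0,-0.09],"spin": 0},{"xyz": [-0.07,0,-0.09],"spin": 0},{"xyz": [-0.08,0,-0.085],"spin": 0},{"xyz": [-0.085,0,-0.08],"spin": 0},{"xyz": [-0.09,0,-0.07],"spin": 0},{"xyz": [-0.1,0,-0.06],"spin": 0},{"xyz": [0,0,0],"spin": 0},{"xyz": [0,0,0],"spin": 0},{"xyz": [0,0,0],"spin": 0}]'

```text
time: 14.3
tool_pos: [483.4, 155.5, 90.9]
tcp_rot: [-3.141, -0.0, 1.669]
contact_force: [0.4, -0.9, -0.2]
grip_width: 0.4
finger_force: 0.1
```

```bash
python3 - <<'E'
from h import *
here();s=cam("side");S=bot.capture("side");cv2.imwrite("pics/s5.png",S)
def bp(a,n,x,e,P=(140,12)):
    e=np.radians(e);return np.r_[w(x,P[0]+a*np.cos(e)-n*np.sin(e)),P[1]+a*np.sin(e)+n*np.cos(e)]
for e in(27,40,57,75):
    print(e,"capc",proj(s,bp(92.5,20,0,e)).round(0),"inner corners",proj(s,bp(0,40,-20,e)).round(0),proj(s,bp(0,40,20,e)).round(0),"shoulder",proj(s,bp(68,40,-20,e)).round(0),proj(s,bp(68,40,20,e)).round(0))
H=cv2.cvtColor(S,cv2.COLOR_BGR2HSV);m=((H[...,0]<14)|(H[...,0]>175))&(H[...,1]>180)&(H[...,2]>70)
m[:150]=0;m[300:]=0;m[:,:240]=0;m[:,340:]=0;print("amber",blobs(m,10))
b=S.max(2)<36;b[:150]=0;b[300:]=0;b[:,:240]=0;b[:,330:]=0;print("black",blobs(b,20))
E
```

```text
t 14.3 carrier xyz -0.5 199.9 90.9 yaw 1.669 w 0.4 F 0.1 [ 0.4 -0.9 -0.2]
27 capc [264. 184.] inner corners [268. 220.] [285. 216.] shoulder [259. 193.] [276. 189.]
40 capc [265. 184.] inner corners [269. 224.] [286. 220.] shoulder [261. 195.] [278. 191.]
57 capc [268. 186.] inner corners [270. 229.] [287. 225.] shoulder [264. 200.] [281. 196.]
75 capc [272. 192.] inner corners [271. 234.] [288. 230.] shoulder [267. 208.] [284. 204.]
amber [([270.5, 200.8], [262, 193, 19, 16, 204]), ([276.5, 226.2], [268, 223, 18, 7, 65]), ([292.4, 256.6], [289, 252, 11, 9, 50]), ([304.7, 253.8], [303, 252, 4, 4, 12])]
black [([274.0, 161.3], [268, 157, 12, 10, 87]), ([259.4, 165.0], [254, 160, 11, 11, 83]), ([267.7, 187.9], [263, 183, 11, 11, 92]), ([297.5, 251.3], [293, 248, 10, 8, 59]), ([245.1, 283.8], [240, 276, 12, 17, 164])]
```

The cap at (268,188) matches the 57° prediction, so the push pivots the bottle cleanly. I carry on past the balance point.

jog_arm --targets '[{"xyz": [-0.1,0,-0.05],"spin": 0},{"xyz": [-0.1,0,-0.045],"spin": 0},{"xyz": [-0.1,0,-0.03],"spin": 0},{"xyz": [-0.1,0,-0.02],"spin": 0},{"xyz": [-0.1,0,-0.01],"spin": 0},{"xyz": [-0.05,0,0],"spin": 0},{"xyz": [0,0,0],"spin": 0},{"xyz": [0,0,0],"spin": 0},{"xyz": [0.3,0,-0.3],"spin": 0},{"xyz": [0.1,0,-0.5],"spin": 0}]'

```text
time: 15.6
tool_pos: [483.6, 144.3, 167.1]
tcp_rot: [-3.138, -0.0, 1.67]
contact_force: [0.6, -0.5, 0.3]
grip_width: 0.3
finger_force: 0.0
```

```bash
python3 - <<'E'
from h import *
here();s=cam("side");S=bot.capture("side");cv2.imwrite("pics/s6.png",S)
c=cam("wrist");cv2.imwrite("pics/w6.png",bot.capture("wrist"))
print("pred cap",proj(s,np.r_[w(0,120),104.5]).round(0),"top",proj(s,np.r_[w(0,120),117]).round(0))
H=cv2.cvtColor(S,cv2.COLOR_BGR2HSV);m=((H[...,0]<14)|(H[...,0]>175))&(H[...,1]>180)&(H[...,2]>70)
m[:150]=0;m[300:]=0;m[:,:240]=0;m[:,340:]=0;print("amber",blobs(m,10))
b=S.max(2)<36;b[:150]=0;b[300:]=0;b[:,:240]=0;b[:,330:]=0;print("black",blobs(b,20))
E
```

```text
t 15.6 carrier xyz -1.4 188.8 167.1 yaw 1.67 w 0.3 F 0.0 [ 0.6 -0.5  0.3]
pred cap [275. 200.] top [275. 196.]
amber [([275.4, 214.4], [266, 206, 20, 17, 196]), ([277.6, 235.7], [272, 234, 11, 4, 15]), ([292.4, 256.5], [289, 252, 10, 9, 50]), ([304.5, 254.0], [302, 252, 5, 4, 13])]
black [([274.6, 203.2], [271, 196, 9, 14, 96]), ([297.5, 251.4], [293, 248, 10, 8, 59]), ([245.0, 283.7], [240, 277, 12, 15, 153])]
```

The left bottle now stands upright (cap (275,203), predicted (275,200)). Next I measure the shifted row, to slide it back before righting the right bottle.

```bash
python3 - <<'E'
from h import *
t,s=cam("top"),cam("side");T=bot.capture("top");S=bot.capture("side")
def wh(I,x0,y0,x1,y1): return [([round(c[0]+x0,1),round(c[1]+y0,1)],q[2:]) for c,q in blobs(I[y0:y1,x0:x1].min(2)>150,40)]
a=wh(T,300,225,420,290);b=wh(S,285,215,345,330);print(a,b)
def cc(X): d=X[:2]-C0;return (d@EX).round(1),(d@EY).round(1),X[2].round(1)
for z,i in((107,0),(100,1)):
    A=sorted(a,key=lambda q:q[0][0])[i][0];B=sorted(b,key=lambda q:q[0][1])[i][0]
    X,g=tri(t,A,s,B);print(cc(X),round(g,1),"top@z",cc(onz(t,A,z)),"side@z",cc(onz(s,B,z)))
V=S.max(2)<36;V[:235]=0;V[265:]=0;V[:,:285]=0;V[:,310:]=0;q=blobs(V,20)[0][0];print("mid",cc(onz(s,q,110)))
E
```

```text
[([382.7, 245.6], [18, 23, 311]), ([305.6, 248.1], [14, 21, 243]), ([343.9, 248.7], [20, 22, 337])] [([294.2, 230.9], [20, 18, 280]), ([304.7, 265.4], [21, 17, 282]), ([305.7, 279.3], [20, 11, 73]), ([319.5, 310.0], [25, 14, 212])]
(np.float64(7.8), np.float64(17.5), np.float64(108.3)) 1.2 top@z (np.float64(8.6), np.float64(17.5), np.float64(107.0)) side@z (np.float64(7.5), np.float64(18.6), np.float64(107.0))
(np.float64(-0.4), np.float64(-63.5), np.float64(92.9)) 0.9 top@z (np.float64(-2.1), np.float64(-63.1), np.float64(100.0)) side@z (np.float64(-1.9), np.float64(-68.8), np.float64(100.0))
mid (np.float64(-5.5), np.float64(-38.2), np.float64(110.0))
```

The row has rocked back upright: tin y≈18, square ≈-25, jar ≈-64, all in the lane. The jar's outer face is near -86, which leaves room for the right bottle at -100 to -140, so no row shift is needed. I travel to the right end.

jog_arm --targets '[{"xyz": [-0.4,0.01,0],"spin": 0},{"xyz": [-0.7,0,0],"spin": 0},{"xyz": [-0.7,0,0],"spin": 0},{"xyz": [-0.7,0,0],"spin": 0},{"xyz": [-0.7,0,0],"spin": 0},{"xyz": [-0.7,0,0],"spin": 0},{"xyz": [-0.7,0,0],"spin": 0},{"xyz": [-0.7,0,0],"spin": 0},{"xyz": [-0.2,0,0],"spin": 0},{"xyz": [0,0,0],"spin": 0}]'

```text
time: 17.05
tool_pos: [527.8, -294.7, 165.9]
tcp_rot: [-3.14, -0.002, 1.667]
contact_force: [0.8, 0.9, -0.7]
grip_width: 0.7
finger_force: 0.0
```

```bash
python3 - <<'E'
from h import *
here();c=cam("wrist");a=bot.capture("wrist");cv2.imwrite("pics/w7.png",a)
s=cam("side");S=bot.capture("side");b=S.max(2)<36;b[:300]=0;b[380:]=0;b[:,:310]=0;b[:,360:]=0;print("black",blobs(b,20))
e=np.radians(27)
for v in((92.5,20),(105,6)): print(v,proj(s,np.r_[w(0,-(140+v[0]*np.cos(e)-v[1]*np.sin(e))),12+v[0]*np.sin(e)+v[1]*np.cos(e)]).round(0))
E
```

```text
t 17.05 carrier xyz -0.4 -252.5 165.9 yaw 1.667 w 0.7 F 0.0 [ 0.8  0.9 -0.7]
black [([317.1, 304.3], [312, 300, 13, 10, 69]), ([345.7, 311.4], [337, 304, 18, 16, 193]), ([332.3, 334.4], [325, 327, 16, 16, 184])]
(92.5, 20) [333. 333.]
(105, 6) [337. 342.]
```

jog_arm --targets '[{"xyz": [0,0,0.35],"spin": 0},{"xyz": [0,0,0.35],"spin": 0},{"xyz": [0,0,0.35],"spin": 0},{"xyz": [0,0,0.35],"spin": 0},{"xyz": [0,0,0],"spin": 0},{"xyz": [0.06,0,0],"spin": 0},{"xyz": [0.06,0,0],"spin": 0},{"xyz": [0,0,0],"spin": 0},{"xyz": [0,0,0],"spin": 0},{"xyz": [0,0,0],"spin": 0}]'

```text
time: 18.4
tool_pos: [527.7, -285.1, 55.7]
tcp_rot: [3.141, 0.0, 1.669]
contact_force: [0.2, 0.4, 0.2]
grip_width: 0.5
finger_force: 0.0
```

```bash
python3 -c "
from h import *
here()"
```

```text
t 18.4 carrier xyz 0.4 -242.9 55.7 yaw 1.669 w 0.5 F 0.0 [0.2 0.4 0.2]
```

jog_arm --targets '[{"xyz": [0.06,0,0.02],"spin": 0},{"xyz": [0.06,0,-0.09],"spin": 0},{"xyz": [0.07,0,-0.09],"spin": 0},{"xyz": [0.08,0,-0.085],"spin": 0},{"xyz": [0.085,0,-0.08],"spin": 0},{"xyz": [0.09,0,-0.07],"spin": 0},{"xyz": [0.1,0,-0.06],"spin": 0},{"xyz": [0,0,0],"spin": 0},{"xyz": [0,0,0],"spin": 0},{"xyz": [0,0,0],"spin": 0}]'

```text
time: 19.65
tool_pos: [523.3, -241.7, 91.6]
tcp_rot: [-3.141, -0.0, 1.669]
contact_force: [-0.3, 0.1, 0.0]
grip_width: 0.2
finger_force: 0.1
```

```bash
python3 - <<'E'
from h import *
here();s=cam("side");S=bot.capture("side")
for e in(27,40,57,75):
    r=np.radians(e);f=lambda a,n,x:proj(s,np.r_[w(x,-(140+a*np.cos(r)-n*np.sin(r))),12+a*np.sin(r)+n*np.cos(r)]).round(0)
    print(e,"capc",f(92.5,20,0),"outer bottom/shoulder",f(0,0,-20),f(68,0,-20),"inner",f(0,40,-20),f(68,40,-20),f(68,40,20))
H=cv2.cvtColor(S,cv2.COLOR_BGR2HSV);m=((H[...,0]<14)|(H[...,0]>175))&(H[...,1]>180)&(H[...,2]>70)
m[:270]=0;m[380:]=0;m[:,:290]=0;m[:,360:]=0;print("amber",blobs(m,10))
b=S.max(2)<36;b[:270]=0;b[380:]=0;b[:,:300]=0;b[:,360:]=0;print("black",blobs(b,20))
E
```

```text
t 19.65 carrier xyz 0.3 -199.3 91.6 yaw 1.669 w 0.2 F 0.1 [-0.3  0.1  0. ]
27 capc [333. 333.] outer bottom/shoulder [309. 322.] [320. 338.] inner [306. 304.] [317. 320.] [337. 314.]
40 capc [330. 321.] outer bottom/shoulder [309. 322.] [319. 331.] inner [304. 303.] [314. 311.] [334. 305.]
57 capc [326. 307.] outer bottom/shoulder [309. 322.] [316. 321.] inner [303. 302.] [310. 300.] [329. 294.]
75 capc [320. 293.] outer bottom/shoulder [309. 322.] [312. 310.] inner [302. 304.] [305. 291.] [324. 285.]
amber [([313.2, 311.4], [311, 310, 5, 4, 16])]
black [([334.5, 275.7], [313, 270, 47, 12, 235]), ([303.7, 302.3], [300, 291, 13, 21, 105]), ([348.7, 305.3], [339, 299, 18, 14, 147]), ([331.0, 311.7], [324, 305, 15, 14, 143])]
```

The cap at (331,312) fits about 52°. I continue past the balance point.

jog_arm --targets '[{"xyz": [0.1,0,-0.05],"spin": 0},{"xyz": [0.1,0,-0.045],"spin": 0},{"xyz": [0.1,0,-0.03],"spin": 0},{"xyz": [0.1,0,-0.02],"spin": 0},{"xyz": [0.1,0,-0.01],"spin": 0},{"xyz": [0.05,0,0],"spin": 0},{"xyz": [0,0,0],"spin": 0},{"xyz": [0,0,0],"spin": 0},{"xyz": [-0.3,0,-0.3],"spin": 0},{"xyz": [-0.1,0,-0.5],"spin": 0}]'

```text
time: 20.95
tool_pos: [521.5, -230.5, 167.7]
tcp_rot: [-3.139, -0.002, 1.668]
contact_force: [0.3, -0.2, 0.5]
grip_width: -0.0
finger_force: 0.0
```

```bash
python3 - <<'E'
from h import *
here();s=cam("side");S=bot.capture("side")
print("pred cap",proj(s,np.r_[w(0,-120),104.5]).round(0),"top",proj(s,np.r_[w(0,-120),117]).round(0))
b=S.max(2)<36;b[:230]=0;b[380:]=0;b[:,:280]=0;b[:,360:]=0;print("black",blobs(b,20))
T=bot.capture("top");cv2.imwrite("pics/f8.png",np.hstack([cv2.resize(S[180:360,250:360],(360,590),interpolation=2),cv2.resize(cv2.rotate(T[220:290,220:440],0),(190,590),interpolation=2)]))
E
```

```text
t 20.95 carrier xyz -0.4 -187.9 167.7 yaw 1.668 w -0.0 F 0.0 [ 0.3 -0.2  0.5]
pred cap [315. 283.] top [315. 279.]
black [([333.9, 237.2], [310, 230, 50, 14, 312]), ([336.2, 230.4], [329, 230, 16, 2, 23]), ([302.1, 268.5], [295, 257, 24, 21, 142]), ([350.6, 261.5], [342, 259, 18, 6, 26]), ([348.9, 272.9], [340, 266, 18, 15, 176]), ([329.6, 279.0], [321, 272, 17, 15, 169]), ([313.5, 288.1], [309, 286, 9, 5, 34])]
```

View pics/f8.png

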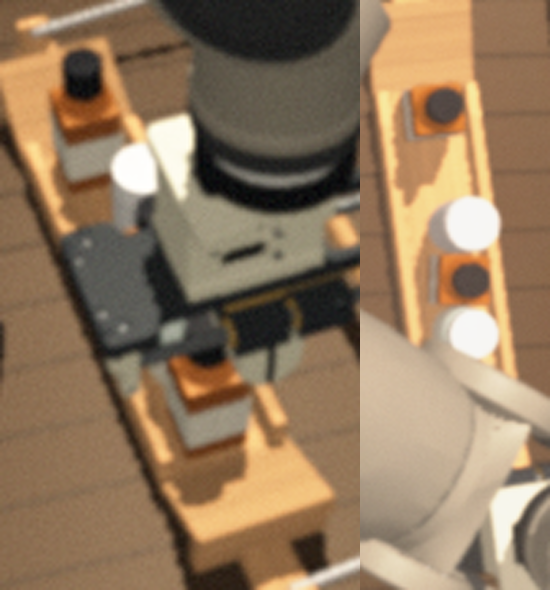

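The picture shows both bottles upright in the lane: the left cap at crop (83,75), the right one under the gripper at (205,350) and standing square. The tin, square bottle and jar are still standing. The handle is next, and I check body clearance before choosing where along the grip to hold.

```bash
python3 - <<'E'
from h import *
t=cam("top");T=cv2.imread("pics/top0.png")
def cc(X): d=X[:2]-C0;return (d@EX).round(1),(d@EY).round(1)
print("mid",cc(onz(t,(324.8,248.5),117)))
print("jar",cc(onz(t,(220+333/2.682,289-(472-360)/2.714),100)),"tin",cc(onz(t,(220+224/2.682,289-(470-360)/2.714),107)))
print("L",cc(onz(t,(220+106/2.682,289-(443-360)/2.714),117)))
for p in((262,76),(487,50)): print("grip end",cc(onz(t,np.array(p)/3.2+[190,180],30)))
E
```

```text
mid (np.float64(0.6), np.float64(-22.3))
jar (np.float64(-0.1), np.float64(-63.9)) tin (np.float64(8.4), np.float64(21.9))
L (np.float64(-2.3), np.float64(115.8))
grip end (np.float64(135.1), np.float64(80.4))
grip end (np.float64(132.8), np.float64(-80.7))
```

jog_arm --targets '[{"xyz": [0.42,0.41,0],"spin": 0},{"xyz": [0.42,0.41,0],"spin": 0},{"xyz": [0.42,0.41,0],"spin": 0},{"xyz": [0.4,0.42,0],"spin": 0.0},{"xyz": [0,0,0.15],"spin": 0},{"xyz": [0,0,0.15],"spin": 0},{"xyz": [0,0,0.15],"spin": 0},{"xyz": [0,0,0.15],"spin": 0},{"xyz": [0,0,0],"spin": 0},{"xyz": [0,0,0],"spin": 0}]' --gripper 49

```text
time: 22.3
tool_pos: [640.8, -84.8, 120.7]
tcp_rot: [3.141, 0.0, 1.668]
contact_force: [-0.7, 0.2, 1.0]
grip_width: 44.9
finger_force: 0.0
```

```bash
python3 - <<'E'
from h import *
here();c=cam("wrist");a=bot.capture("wrist");cv2.imwrite("pics/w9.png",a)
print("pred",[proj(c,np.r_[w(x,y),30]).round(0).tolist() for x,y in((132,80),(132,20),(124,20),(140,20))])
H=cv2.cvtColor(a,cv2.COLOR_BGR2HSV)
# bright maple rod / silver bar columns at a few rows
for r in(60,110,160,210,260):
    row=a[r].astype(int); m=(row.max(1)>190); x=np.flatnonzero(m); x=x[(x>230)&(x<410)]
    print(r,(x.min(),x.max(),len(x)) if len(x) else None)
E
```

```text
t 22.3 carrier xyz 132.5 -54.7 120.7 yaw 1.668 w 44.9 F 0.0 [-0.7  0.2  1. ]
pred [[316.0, -1.0], [316.0, 119.0], [302.0, 119.0], [331.0, 119.0]]
60 (np.int64(302), np.int64(325), 24)
110 (np.int64(302), np.int64(324), 23)
160 (np.int64(302), np.int64(324), 23)
210 (np.int64(303), np.int64(324), 22)
260 (np.int64(303), np.int64(324), 22)
```

jog_arm --targets '[{"xyz": [0,0,0.33],"spin": 0},{"xyz": [0,0,0.33],"spin": 0},{"xyz": [0,0,0.33],"spin": 0},{"xyz": [0,0,0.33],"spin": 0},{"xyz": [0,0,0],"spin": 0},{"xyz": [0,0,0],"spin": 0},{"xyz": [0,0,0],"spin": 0},{"xyz": [0,0,0],"spin": 0},{"xyz": [0,0,0],"spin": 0},{"xyz": [0,0,0],"spin": 0}]'

```text
time: 23.6
tool_pos: [640.6, -84.5, 14.9]
tcp_rot: [3.141, -0.0, 1.669]
contact_force: [-0.0, 0.5, -0.0]
grip_width: 45.2
finger_force: 0.0
```

jog_arm --targets '[{"xyz": [0,0,0],"spin": 0},{"xyz": [0,0,0],"spin": 0},{"xyz": [0,0,0],"spin": 0},{"xyz": [0,0,0],"spin": 0},{"xyz": [0,0,0],"spin": 0},{"xyz": [0,0,0],"spin": 0},{"xyz": [0,0,0],"spin": 0},{"xyz": [0,0,0],"spin": 0},{"xyz": [0,0,0],"spin": 0},{"xyz": [0,0,0],"spin": 0}]' --gripper 10

```text
time: 24.85
tool_pos: [637.5, -84.7, 13.5]
tcp_rot: [-3.134, -0.001, 1.669]
contact_force: [-7.9, -1.9, 0.4]
grip_width: 15.3
finger_force: 30.0
```

```bash
python3 - <<'E'
from h import *
here()
p=np.array([130.,0])
for a in np.linspace(0,90,16)[1:]:
    q=130*np.array([np.cos(np.radians(a)),np.sin(np.radians(a))]);print(round(a),"toolY %.3f toolZ %.3f"%((q[0]-p[0])/80,-(q[1]-p[1])/80));p=q
E
```

```text
t 24.85 carrier xyz 129.3 -54.2 13.5 yaw 1.669 w 15.3 F 30.0 [-7.9 -1.9  0.4]
6 toolY -0.009 toolZ -0.170
12 toolY -0.027 toolZ -0.168
18 toolY -0.044 toolZ -0.164
24 toolY -0.061 toolZ -0.159
30 toolY -0.077 toolZ -0.152
36 toolY -0.093 toolZ -0.143
42 toolY -0.107 toolZ -0.132
48 toolY -0.120 toolZ -0.120
54 toolY -0.132 toolZ -0.107
60 toolY -0.143 toolZ -0.093
66 toolY -0.152 toolZ -0.077
72 toolY -0.159 toolZ -0.061
78 toolY -0.164 toolZ -0.044
84 toolY -0.168 toolZ -0.027
90 toolY -0.170 toolZ -0.009
```

jog_arm --targets '[{"xyz": [0,-0.04,-0.17],"spin": 0},{"xyz": [0,-0.03,-0.17],"spin": 0},{"xyz": [0,-0.045,-0.165],"spin": 0},{"xyz": [0,-0.06,-0.16],"spin": 0},{"xyz": [0,-0.075,-0.15],"spin": 0},{"xyz": [0,-0.095,-0.145],"spin": 0},{"xyz": [0,-0.105,-0.13],"spin": 0},{"xyz": [0,-0.12,-0.12],"spin": 0},{"xyz": [0,-0.13,-0.105],"spin": 0},{"xyz": [0,-0.145,-0.095],"spin": 0}]'

```text
time: 26.1
tool_pos: [570.9, -91.2, 126.3]
tcp_rot: [-3.137, -0.001, 1.669]
contact_force: [-4.1, -4.0, -18.8]
grip_width: 14.8
finger_force: 30.0
```

```bash
python3 -c "
from h import *
here()"
```

```text
t 26.1 carrier xyz 62.4 -54.2 126.3 yaw 1.669 w 14.8 F 30.0 [ -4.1  -4.  -18.8]
```

jog_arm --targets '[{"xyz": [0,-0.15,-0.05],"spin": 0},{"xyz": [0,-0.16,-0.045],"spin": 0},{"xyz": [0,-0.165,-0.03],"spin": 0},{"xyz": [0,-0.17,-0.02],"spin": 0},{"xyz": [0,-0.17,0],"spin": 0},{"xyz": [0,0,0],"spin": 0},{"xyz": [0,0,0],"spin": 0},{"xyz": [0,0,0],"spin": 0},{"xyz": [0,0,0],"spin": 0},{"xyz": [0,0,0],"spin": 0}]'

```text
time: 27.35
tool_pos: [510.5, -97.5, 143.2]
tcp_rot: [3.134, 0.002, 1.669]
contact_force: [-1.1, 2.3, 12.2]
grip_width: 14.7
finger_force: 30.0
```

```bash
python3 -c "
from h import *
here()"
```

```text
t 27.35 carrier xyz 1.6 -54.5 143.2 yaw 1.669 w 14.7 F 30.0 [-1.1  2.3 12.2]
```

jog_arm --targets '[{"xyz": [0,-0.04,-0.02],"spin": 0},{"xyz": [0,-0.04,-0.02],"spin": 0},{"xyz": [0,0,0],"spin": 0},{"xyz": [0,0,0],"spin": 0},{"xyz": [0,0,0],"spin": 0},{"xyz": [0,0,0],"spin": 0},{"xyz": [0,0,0],"spin": 0},{"xyz": [0,0,0],"spin": 0},{"xyz": [0,0,0],"spin": 0},{"xyz": [0,0,0],"spin": 0}]'

```text
time: 28.6
tool_pos: [508.4, -97.7, 143.8]
tcp_rot: [3.126, 0.002, 1.668]
contact_force: [24.4, 4.8, -16.9]
grip_width: 15.2
finger_force: 30.0
```

```bash
python3 -c "
from h import *
here()"
```

```text
t 28.6 carrier xyz -0.5 -54.5 143.8 yaw 1.668 w 15.2 F 30.0 [ 24.4   4.8 -16.9]
```

The wrist force now shows 24 N from the stop, so the handle is fully up. I release and rise.

jog_arm --targets '[{"xyz": [0,0,0],"spin": 0},{"xyz": [0,0,0],"spin": 0},{"xyz": [0,0,0],"spin": 0},{"xyz": [0,0,0],"spin": 0},{"xyz": [0,0,0],"spin": 0},{"xyz": [0,0,-0.2],"spin": 0},{"xyz": [0,0,-0.4],"spin": 0},{"xyz": [0,0,-0.5],"spin": 0},{"xyz": [0,0,-0.4],"spin": 0},{"xyz": [0,0,0],"spin": 0}]' --gripper 45

```text
time: 29.85
tool_pos: [503.1, -98.5, 264.8]
tcp_rot: [3.137, 0.002, 1.669]
contact_force: [-0.6, 0.4, -1.6]
grip_width: 41.5
finger_force: 0.0
```

jog_arm --targets '[{"xyz": [0,-0.5,0],"spin": 0},{"xyz": [0,-0.5,0],"spin": 0},{"xyz": [0.5,-0.3,0],"spin": 0},{"xyz": [0.6,0,0],"spin": 0},{"xyz": [0.6,0,0],"spin": 0},{"xyz": [0.6,0,0],"spin": 0},{"xyz": [0.6,0,0],"spin": 0},{"xyz": [0.6,0,0],"spin": 0},{"xyz": [0.6,0,0],"spin": 0},{"xyz": [0.6,0,0],"spin": 0}]'

```text
time: 31.1
tool_pos: [360.9, 267.2, 261.3]
tcp_rot: [-3.14, 0.001, 1.669]
contact_force: [0.5, -0.4, -0.3]
grip_width: 41.1
finger_force: 0.0
```

```bash
python3 - <<'E'
from h import *
here();S=bot.capture("side");T=bot.capture("top")
s,t=cam("side"),cam("top")
print("pred grip ends side",[proj(s,np.r_[w(1,y),160]).round(0).tolist() for y in(80,-80)],"top",[proj(t,np.r_[w(1,y),160]).round(0).tolist() for y in(80,-80)])
cv2.imwrite("pics/end.png",np.hstack([cv2.resize(S[140:390,225:400],(400,571),interpolation=2),cv2.resize(cv2.rotate(T[170:300,190:440],0),(297,571),interpolation=2)]))
E
```

```text
t 31.1 carrier xyz -111.5 323.1 261.3 yaw 1.669 w 41.1 F 0.0 [ 0.5 -0.4 -0.3]
pred grip ends side [[281.0, 194.0], [308.0, 249.0]] top [[275.0, 251.0], [353.0, 241.0]]
```

View pics/end.png

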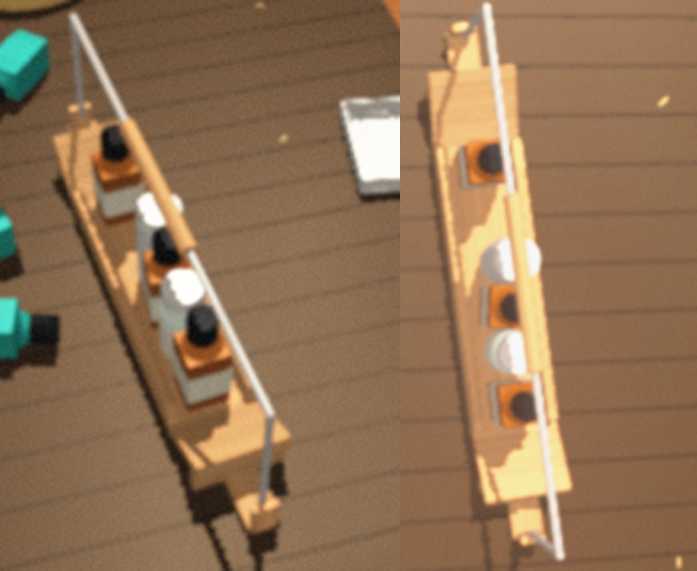

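The last picture shows both bottles upright in the lane with the three items. The grip ends are at side (282,193) and (309,248), against predicted (281,194) and (308,249), so the handle is fully up. I'm handing in.

```bash
python3 -c "
from plant import bot
print(bot.close_job())"
```

```text
the job is handed in; nothing more can be done
None
```

Both bottles stand upright in the lane, and the handle is fully up and released; the job was handed in at about 31 s, though my first try at the left bottle slid the three standing items along the lane (tin about 35 mm, square bottle and jar about 15–20 mm) without any falling over.

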